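# Set and lock the embossing-die selector

## Robot

A 6-joint arm with a two-finger parallel gripper is mounted at the origin on the work surface. World frame = base frame: x ahead of the robot, y to its left, z up, the work surface at z = 0. Lengths are in m, angles in rad, forces in N, time in s.
With the tool pointing down it reaches from about 0.3 to 0.825 m from the base axis. Payload 5.4 kg.
Tool frame: the origin (TCP) lies at the very end of the fingers, on their centre line; the grasp point (between the pads) lies 19 mm behind it; z points along the fingers, x is the direction in which the jaws open and shut, and the axes are right-handed (so a half turn about z gives the same grasp; the last joint's range is limited). The gripper opens to 92 mm and grips with 3 to 60 N. Pads are 20 mm wide; open, the fingers measure 128 mm over their backs; the gripper's body (75 mm by 189 mm) begins 69 mm behind the grasp point.
Start: joints at [-0.21, 0.158, 1.597, -0, 1.386, -0.21], TCP at [0.575, -0, 0.215] pointing down, gripper open.
Joint ranges: [-2.91, 2.91], [-0.94, 2.29], [0.18, 2.7], [-1.29, 4.43], [0.17, 2.64], [-3, 3]. Speed limits (rad/s): [2.57, 2.57, 3.14, 3.14, 3.14, 3.14].

## Interface

Orientations are given as a rotation vector (axis times angle).
In Python, from workcell import bot gives the robot as it stands. Calls block until the motion is done:
- bot.goto(position, orientation): joint-space move of the TCP to a pose.
- bot.line_to(position, rot=None, max_speed=0.15): straight line of the TCP; rot=None keeps the orientation; max_speed is the mean speed in m/s.
- bot.set_joints(angles): joint-space move.
- bot.set_gripper(opening, newtons=None): opening from 0.0 (shut) to 1.0 (fully open); newtons is the grip in N (None keeps the last); returns when the fingers have stopped.
- bot.hold(seconds).
- bot.inverse_kinematics(position, orientation): joint angles nearest the present ones, or None.
- bot.read_camera(name): name is "scene" or "side" or "wrist"; returns a dict with "pixels" (400x640x3 uint8, blue, green, red), "fx", "fy", "cx", "cy" (pixels), "k1" (the pictures are not rectified: a ray, as slopes to the right and down, at radius r is drawn at 1 + k1 r^2 times it, then the intrinsics apply), "R" (3x3) and "t" (3): a world point X has camera coordinates R X + t. Camera axes: x right, y down, z forward; pixel columns grow to the right and rows downward; lengths in m; the calibration is good to about 2 mm. A picture is of the moment at which its call begins. There is no depth.
A pose or a line that the arm cannot do raises bot.MotionError and nothing moves.
- bot.job_done(): hands the job in, once; it reports no verdict.
Readings, each from a call of its own:
- bot.current_clock(): time.
- bot.current_joints(): joint angles.
- bot.current_joint_vel(): joint speeds.
- bot.current_effort(): joint torques, N m.
- bot.current_ee_pos(): TCP position.
- bot.current_tool_rot(): TCP orientation.
- bot.current_contact_force(): force on the tool from outside, world axes, zero at the start.
- bot.current_ft_torque(): the same for the moment, N m.
- bot.current_opening(): opening from 0.0 (shut) to 1.0 (fully open).
Only numpy, scipy, OpenCV 4.12 (cv2) and the standard library are available. Lean on these libraries where they do the work, as an engineer would, in place of code of your own. Each camera call takes 0.05 s, during which the arm holds its last target.

## Task

Push the protruding tab of the die selector sideways with the fingers until the pointer's tip stands over the middle of the plaque marked with the cross. Then push the black mushroom lock plunger fully down. Only push, never pinch the tab, and leave the bottles, tools and other loose things around where they are.

Things in the scene. Friction and masses are not known exactly. Their poses are not given: they have to be found in the camera images.
- base: round grey base of the selector, 290 mm across and 12 mm thick, fixed on a 3 mm green cutting mat; origin at the centre of its underside on the turret's axis (3 mm above the table), x towards the tab's middle position, z up. Four round plaques lie on it 50 and 100 degrees to either side of its x axis, in an order that changes; the lock plunger stands 112 mm from the axis on its -x side
- turret_axis (a point): point on the turret's vertical axis at the base's top face, 15 mm above the table. The steel turret above it is 100 mm across and reaches 26 mm above this point (brass dies and hub on it to 40 mm)
- turret (a joint): angle of the turret in rad: 0 when tab and pointer lie along the base's x axis, growing counter-clockwise seen from above; stops at -2.05 and 2.05; starts between -0.3 and 0.3. Turns stiffly (0.15 N m, about 2 N at the tab), has no clicks and stays where it is left
- tab_mid (a point): middle of the tab's top edge, 78 mm from the axis and 50 mm above the table. The tab is a dark upright steel plate that sticks out radially from the turret, from 48 to 92 mm from the axis, 14 mm thick, its lower edge 20 mm and its top edge 50 mm above the table; push its broad sides, sideways, along a circle about the axis. It turns with the turret
- tab_left: the half of the tab (44 x 7 x 30 mm) on its counter-clockwise side; origin at its centre, 70 mm from the axis, x radially outward, y counter-clockwise, z up. Fingers on both halves at once count as pinching the tab
- tab_right: the half of the tab (44 x 7 x 30 mm) on its clockwise side; origin at its centre, 70 mm from the axis, x radially outward
- pointer_tip (a point): tip of the thin dark pointer rod (6 mm thick, 25 mm above the table) that continues the tab outward to 115 mm from the axis, the radius of the plaques' centres
- plaque_cross: the plaque marked with a black cross of two 30 x 8 mm bars at right angles (the plaques lie turned any way round) (round white plaque 40 mm across and 4 mm thick lying fixed on the round base, its top 16 mm above the base's underside; origin at the centre of its underside, centre 115 mm from the turret's axis)
- plaque_bar: the plaque marked with a single black bar 30 mm by 8 mm (round white plaque 40 mm across and 4 mm thick lying fixed on the round base, its top 16 mm above the base's underside; origin at the centre of its underside, centre 115 mm from the turret's axis)
- plaque_disc: the plaque marked with one black spot 22 mm across (round white plaque 40 mm across and 4 mm thick lying fixed on the round base, its top 16 mm above the base's underside; origin at the centre of its underside, centre 115 mm from the turret's axis)
- plaque_dots: the plaque marked with two black dots 9 mm across (round white plaque 40 mm across and 4 mm thick lying fixed on the round base, its top 16 mm above the base's underside; origin at the centre of its underside, centre 115 mm from the turret's axis)
- plunger (a joint): how far the lock plunger is pushed down, in m: 0 up (start), 0.014 fully down. It slides with about 4 N of friction, has no spring, and stays where it is left
- plunger_top (a point): centre of the top of the lock plunger, a black mushroom button 34 mm across on a dark round housing (40 mm across, its top 49 mm above the table); 77 mm above the table when up, 63 mm when fully down
- bottle_a: closed red dye bottle, 40 mm across, 75 mm high, standing; origin at the centre of its underside
- bottle_b: closed black dye bottle, 40 mm across, 75 mm high, standing; origin at the centre of its underside
- cork: cork block 160 x 90 x 38 mm; origin at the centre of its underside, x along its length
- awl_a: lying awl with wooden handle, 150 mm long, 28 mm thick; origin below its middle, x towards its point
- awl_b: lying edge tool with wooden handle, 150 mm long, 28 mm thick; origin below its middle, x towards its point
- maul: standing maul, 76 mm across, 204 mm high, white head down, wooden handle up; origin at the centre of its underside
- stamp: small brass and steel stamp standing on the base, 18 mm across, 32 mm high; origin at the centre of its underside
- cap: white bottle cap lying on the base, 26 mm across, 12 mm high; origin at the centre of its underside

How it is judged:
By the outcome, as a careful person would: the job done as asked, in the order asked, and still so for the second after the job is handed in, with the robot touching nothing.
It also fails if it takes over 48 s, if anything falls off the work surface, if the arm or the gripper's body presses on something with over 40 N, if the wrist force passes 120 N, or if a joint passes its speed limit or range.

## Working session

There is one attempt and no reset: what is moved stays moved. The work goes in short steps, each a Python script; the robot and the scene stay as the last script left them, time stands still between calls to the robot, and variables do not carry over. Pictures are saved under pics/ and viewed, and the job is handed in when it is done.

```bash
mkdir -p pics; ls; cat > h.py <<'E'
import numpy as np, cv2
from workcell import bot
def grab(n):
    c=bot.read_camera(n); return c
def rays(c,uv):
    K=np.array([[c['fx'],0,c['cx']],[0,c['fy'],c['cy']],[0,0,1.]])
    p=cv2.undistortPoints(np.array(uv,float).reshape(-1,1,2),K,np.array([c['k1'],0,0,0.])).reshape(-1,2)
    R=np.array(c['R']);t=np.array(c['t'])
    return -R.T@t, np.c_[p,np.ones(len(p))]@R
def onplane(c,uv,z):
    o,d=rays(c,uv); return o+d*((z-o[2])/d[:,2])[:,None]
def proj(c,X):
    K=np.array([[c['fx'],0,c['cx']],[0,c['fy'],c['cy']],[0,0,1.]])
    return cv2.projectPoints(np.array(X,float).reshape(-1,1,3),cv2.Rodrigues(np.array(c['R']))[0],np.array(c['t'],float),K,np.array([c['k1'],0,0,0.]))[0].reshape(-1,2)
E
python3 - <<'E'
from h import *
import pickle
for n in ['scene','side','wrist']:
    c=grab(n); pickle.dump(c,open(n+'0.pkl','wb')); cv2.imwrite(f'pics/{n}0.png',c['pixels'])
    print(n,c['fx'],c['k1'],-np.array(c['R']).T@c['t'])
print(bot.current_clock(),bot.current_ee_pos(),bot.current_tool_rot())
E
```

```text
pics
scene 473.4743013791258 0.013456887894970078 [ 0.97748391 -0.60103533  1.20408387]
side 368.6744766388867 -0.039272999051146056 [ 0.46549675 -0.74456732  0.91184136]
wrist 283.5752719169488 -0.014946713025178282 [0.57591181 0.07393474 0.38400396]
0.15 [5.74516394e-01 6.42364484e-05 2.13879930e-01] [-3.14130532e+00  6.71587171e-05  2.20023732e-03]
```

View pics/scene0.png

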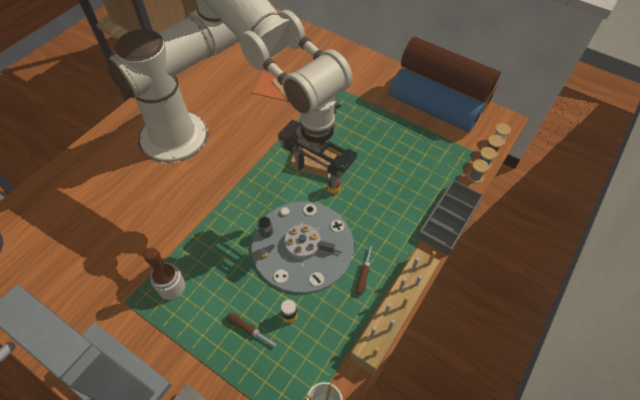

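View pics/side0.png

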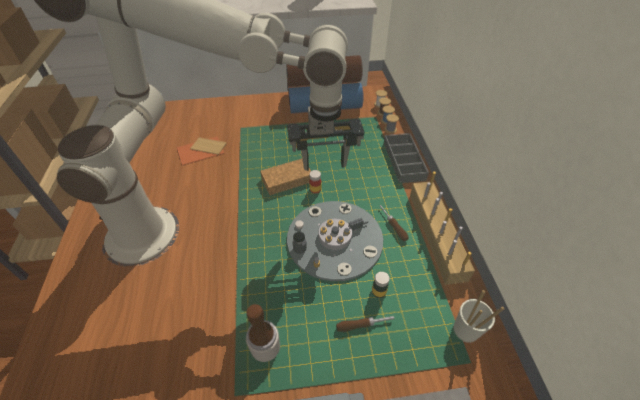

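View pics/wrist0.png

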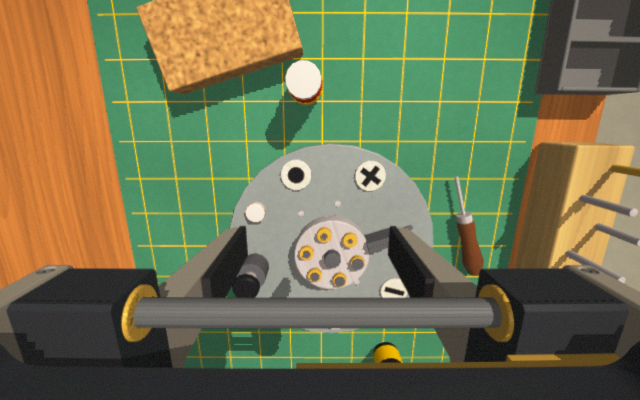

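The wrist view has the cross plaque at (370,176), disc (296,175), bar (395,290) and the tab at about (390,238), pointing roughly +x. The plunger is at (247,277). The cross is on the counter-clockwise side, so the tab gets pushed CCW. Next I'll measure positions.

```bash
python3 - <<'E'
from h import *
import pickle
boxes={'scene':(235,190,370,300),'side':(275,185,395,285),'wrist':(220,140,450,340)}
for n,(x0,y0,x1,y1) in boxes.items():
    c=pickle.load(open(n+'0.pkl','rb')); im=c['pixels']
    f=6 if n!='wrist' else 3
    cv2.imwrite(f'pics/{n}0z.png',cv2.resize(im[y0:y1,x0:x1],None,fx=f if n!='scene' else 5,fy=f if n!='scene' else 5,interpolation=cv2.INTER_CUBIC)[:600,:800])
    hsv=cv2.cvtColor(im,cv2.COLOR_BGR2HSV)
    m=((hsv[...,2]>185)&(hsv[...,1]<60)).astype(np.uint8)
    k=np.zeros_like(m);k[y0:y1,x0:x1]=1
    cs,_=cv2.findContours(m*k,cv2.RETR_EXTERNAL,cv2.CHAIN_APPROX_NONE)
    for q in cs:
        if len(q)<20: continue
        h=cv2.convexHull(q); 
        if len(h)<5: continue
        e=cv2.fitEllipse(h)
        print(n,np.round(e[0],1),np.round(e[1],1),onplane(c,[e[0]],.019)[0].round(4))
E
```

```text
scene [280.8 275.7] [10.9 11.8] [ 0.6001 -0.2121  0.019 ]
side [381.9 277.3] [11.1 13.4] [ 0.7001 -0.2535  0.019 ]
side [344.  268.2] [10.9 13. ] [ 0.602  -0.2114  0.019 ]
side [370.1 250.7] [10.1 12.9] [ 0.687  -0.1636  0.019 ]
wrist [393.4 289.9] [23.6 25.7] [ 0.6873 -0.1634  0.019 ]
wrist [332.5 254.3] [69.8 74.5] [ 0.597  -0.1063  0.019 ]
wrist [255.3 211.5] [19.4 20.4] [ 0.4916 -0.0433  0.019 ]
wrist [370.5 175.1] [30.1 31.1] [0.6447 0.0068 0.019 ]
wrist [295.8 174.1] [30.1 30.7] [0.5474 0.008  0.019 ]
```

```bash
sleep 1
```

```text
(no output)
```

View pics/scene0z.png

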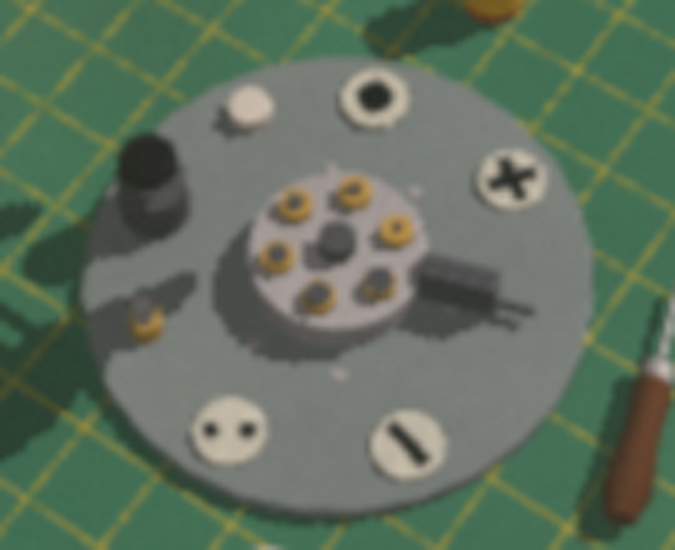

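View pics/side0z.png

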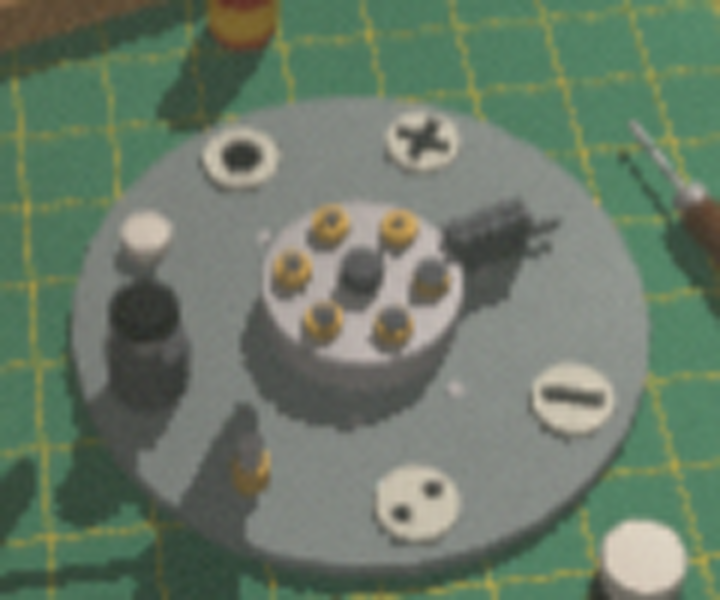

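View pics/wrist0z.png

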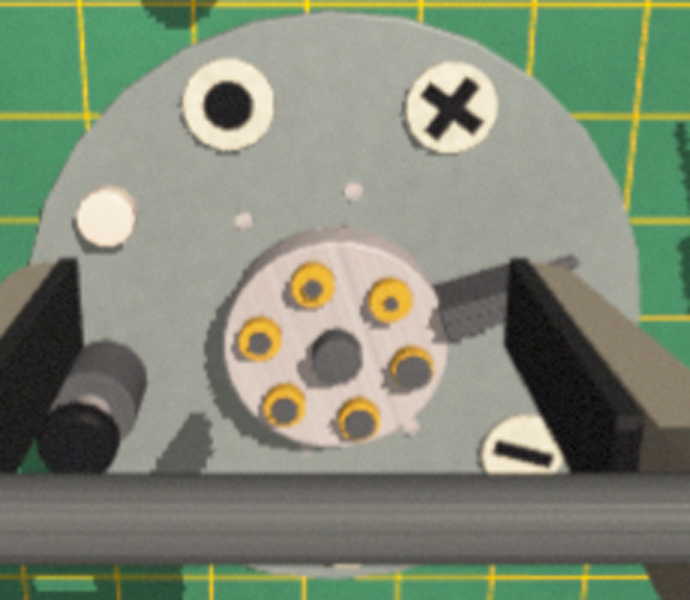

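```bash
cat >> h.py <<'E'
def basefit():
    ang=np.radians([100,50,-50,-100]); L=.115*np.c_[np.cos(ang),np.sin(ang)]
    W=np.array([[.5474,.008],[.6447,.0068],[.6870,-.1636],[.601,-.2118]])
    lc,wc=L.mean(0),W.mean(0); A=(W-wc).T@(L-lc)
    th=np.arctan2(A[1,0]-A[0,1],A[0,0]+A[1,1])
    R=np.array([[np.cos(th),-np.sin(th)],[np.sin(th),np.cos(th)]])
    return wc-R@lc,th,W-((L-lc)@R.T+wc)
C,TH,RES=basefit()
E
python3 - <<'E'
from h import *
import pickle
print(C,TH,RES.round(4)*1000)
for a,p in zip([100,50,-50,-100],0*RES): pass
w=pickle.load(open('wrist0.pkl','rb'));s=pickle.load(open('side0.pkl','rb'));q=pickle.load(open('scene0.pkl','rb'))
# hub in the wrist, pointer tip
# pointer tips from zooms: wrist (575,261)/3+(220,140); side (558,222)/6+(275,185); scene (528,312)/5+(235,190)
for n,c,uv,z in [('w',w,(220+575/3,140+261/3),.025),('s',s,(275+557/6,185+224/6),.025),('q',q,(235+532/5,190+311/5),.025),('hub w',w,(220+337/3,140+355/3),.055),('hub s',s,(275+362/6,185+266/6),.055),('plung s',s,(275+145/6,185+308/6),.077),('plung q',q,(235+148/5,190+160/5),.077),('plung w',w,(220+80/3,140+437/3),.077)]:
    X=onplane(c,[uv],z)[0]; d=X[:2]-C; print(n,X.round(4),np.hypot(*d).round(4),(np.arctan2(d[1],d[0])-TH).round(3))
E
```

```text
[ 0.59383921 -0.09662943] 0.24256828219092683 [[ 0.1 -0.5]
 [ 0.3  0.2]
 [ 0.2  0.8]
 [-0.7 -0.4]]
w [ 0.7029 -0.0628  0.025 ] 0.1142 0.058
s [ 0.7015 -0.0645  0.025 ] 0.1123 0.048
q [ 0.6991 -0.0627  0.025 ] 0.1106 0.069
hub w [ 0.5948 -0.0942  0.055 ] 0.0026 0.951
hub s [ 0.5939 -0.1006  0.055 ] 0.004 -1.802
plung s [ 0.4864 -0.1283  0.077 ] 0.112 -3.098
plung q [ 0.4859 -0.1272  0.077 ] 0.1122 -3.108
plung w [ 0.489  -0.1203  0.077 ] 0.1075 -3.162
```

Residuals are under 1 mm. The pointer tip measures r≈113 mm with the turret at about 0.055 rad, and the plunger is 112 mm out on −x. Both match the spec. I'll push with closed fingers, first to a deliberate undershoot.

```bash
cat >> h.py <<'E'
from scipy.spatial.transform import Rotation as Ro
def down(yaw): # tool x at world angle yaw, z down
    c,s=np.cos(yaw),np.sin(yaw)
    return Ro.from_matrix(np.array([[c,s,0],[s,-c,0],[0,0,-1]])).as_rotvec()
def pose(turret,off,r=.075,z=.032):
    a=TH+turret; e=np.array([np.cos(a),np.sin(a)]);t=np.array([-e[1],e[0]])
    return np.r_[C+r*e+off*t,z],down(a)
E
python3 - <<'E'
from h import *
bot.set_gripper(0.0,20)
p,r=pose(.055,-.045,z=.12); print(p)
for tt in np.linspace(.055,.873,6): print(bot.inverse_kinematics(*pose(tt,-.017)))
bot.goto(p,r)
p,r=pose(.055,-.045); bot.line_to(p,r,.12)
print(bot.current_ee_pos(),bot.current_contact_force(),bot.current_clock())
p,r=pose(.055,-.022); bot.line_to(p,r,.06); print(bot.current_contact_force())
for tt in np.linspace(.055,.80,9):
    p,r=pose(tt,-.0175); bot.line_to(p,r,.06); print(tt.round(3),bot.current_contact_force().round(1))
import pickle
for n in ['scene','side','wrist']:
    c=grab(n); pickle.dump(c,open(n+'1.pkl','wb')); cv2.imwrite(f'pics/{n}1.png',c['pixels'])
print(bot.current_ee_pos()-p,bot.current_clock())
c=pickle.load(open('side1.pkl','rb'));a=c['pixels'][170:290,270:400]
c=pickle.load(open('scene1.pkl','rb'));b=c['pixels'][180:300,240:370]
cv2.imwrite('pics/z1.png',cv2.resize(np.hstack([a,b]),None,fx=3,fy=3,interpolation=cv2.INTER_CUBIC))
E
```

```text
[ 0.67873696 -0.11766206  0.12      ]
[-3.12867151e-01  5.94819627e-01  1.41398711e+00 -8.88178420e-16
  1.13278592e+00 -6.10435434e-01]
[-2.95919447e-01  5.86856805e-01  1.42575761e+00 -4.44089210e-16
  1.12897824e+00 -7.57087730e-01]
[-0.28028613  0.57502001  1.44318625  0.          1.1233864  -0.90505441]
[-0.2663092   0.55957619  1.46580097  0.          1.11621549 -1.05467749]
[-0.25433053  0.54086817  1.49300185  0.          1.10772263 -1.20629881]
[-2.44688551e-01  5.19305564e-01  1.52408290e+00 -4.44089210e-16
  1.09820418e+00 -1.36025683e+00]
[ 0.67955108 -0.1178606   0.03315724] [-0.57489967  0.08540314  0.80423458] 3.1417
[-0.38698654 -0.29187578  0.35481278]
0.055 [ 0.  -0.4 -0. ]
0.148 [-0.1 -1.1 -0.5]
0.241 [-0.1 -0.6  0.1]
0.334 [ 0.4 -0.1  0.6]
0.428 [-0.2 -0.3 -0.2]
0.521 [-0.4  0.3  0.4]
0.614 [-1.  -0.   0.1]
0.707 [ 0.7 -0.1 -0.8]
0.8 [-0.3 -0.7 -0.1]
[ 5.14742332e-07 -1.13538710e-04 -1.07674410e-04] 6.2083
```

View pics/z1.png

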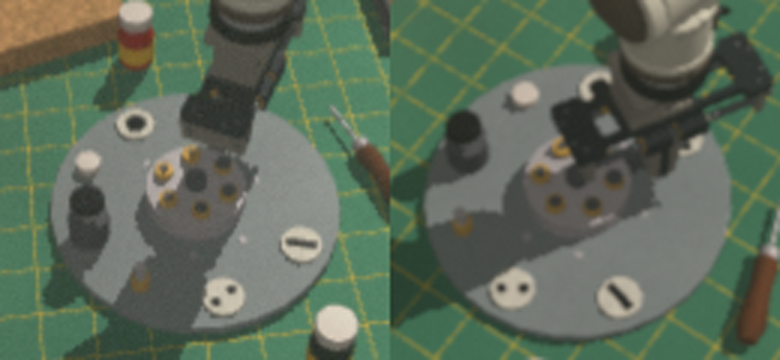

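View pics/wrist1.png

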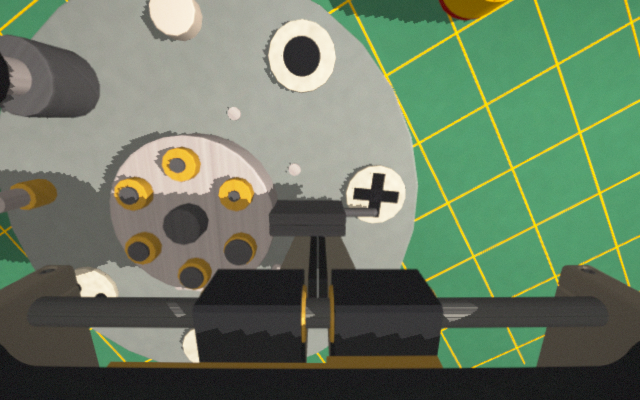

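The wrist view shows the tab against the fingers. The pointer tip at about (378,211) is just short of the cross centre at about (376,194). I'll measure that gap.

```bash
cat >> h.py <<'E'
def rel(c,uv,z):
    X=onplane(c,[uv],z)[0]; d=X[:2]-C; return X.round(4),np.hypot(*d).round(4),(np.arctan2(d[1],d[0])-TH).round(4)
E
python3 - <<'E'
from h import *
import pickle
w=pickle.load(open('wrist1.pkl','rb'));im=w['pixels']
cv2.imwrite('pics/w1z.png',cv2.resize(im[150:250,260:420],None,fx=5,fy=5,interpolation=cv2.INTER_CUBIC))
print(rel(w,(376,194),.019),rel(w,(378,212),.025))
E
```

```text
(array([0.6438, 0.0068, 0.019 ]), np.float64(0.1149), np.float64(0.8779)) (array([0.6534, 0.002 , 0.025 ]), np.float64(0.1152), np.float64(0.785))
```

View pics/w1z.png

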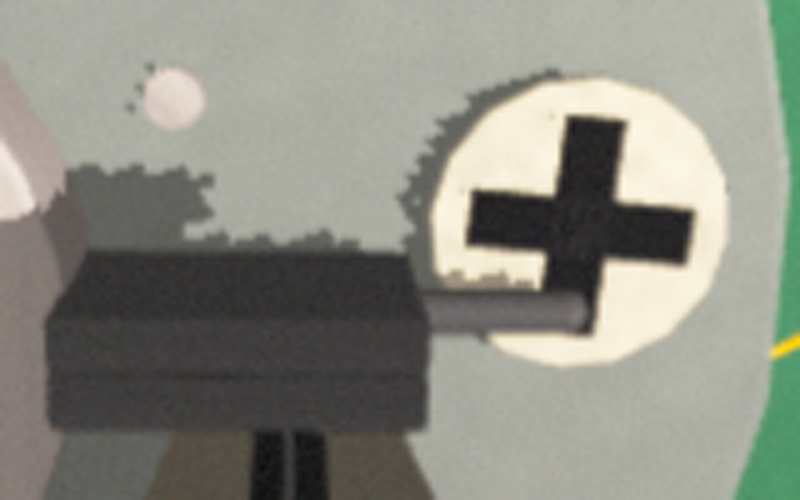

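```bash
python3 - <<'E'
from h import *
import pickle
for tt in (.845,.888):
    p,r=pose(tt,-.0175); bot.line_to(p,r,.04)
w=grab('wrist');pickle.dump(w,open('wrist2.pkl','wb'));im=w['pixels']
cv2.imwrite('pics/w2z.png',cv2.resize(im[150:250,260:420],None,fx=5,fy=5,interpolation=cv2.INTER_CUBIC))
print(bot.current_clock())
E
```

```text
6.7583
```

View pics/w2z.png

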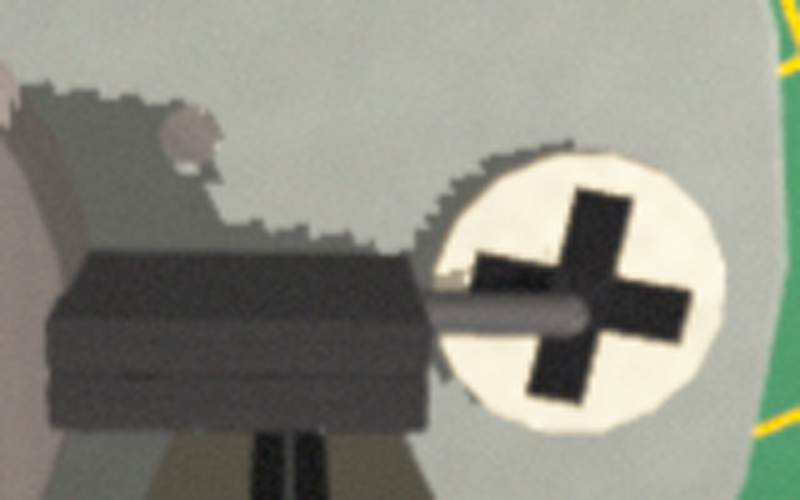

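```bash
python3 - <<'E'
from h import *
import pickle
w=pickle.load(open('wrist2.pkl','rb'))
print(rel(w,(376.4,208.9),.019),rel(w,(376.8,212.8),.025))
E
```

```text
(array([0.6444, 0.0069, 0.019 ]), np.float64(0.1153), np.float64(0.8741)) (array([0.6448, 0.0058, 0.025 ]), np.float64(0.1144), np.float64(0.8668))
```

The tip is 0.007 rad short (0.8 mm). I'll make one small nudge, back off sideways, check, then press the plunger.

```bash
python3 - <<'E'
from h import *
import pickle
p,r=pose(.8945,-.0175); bot.line_to(p,r,.03)
p,r=pose(.8945,-.045); bot.line_to(p,r,.08)
p[2]=.16; bot.line_to(p,r,.15)
w=grab('wrist');pickle.dump(w,open('wrist3.pkl','wb'));cv2.imwrite('pics/w3.png',w['pixels'])
print(proj(w,[[.6446,.0068,.019]]),bot.current_clock())
q=proj(w,[[.6446,.0068,.019]])[0].astype(int);x,y=max(q[0]-80,0),max(q[1]-50,0)
print(x,y);cv2.imwrite('pics/w3z.png',cv2.resize(w['pixels'][y:y+100,x:x+160],None,fx=5,fy=5,interpolation=cv2.INTER_CUBIC))
E
```

```text
[[354.41850883 152.15042049]] 8.55
274 102
```

View pics/w3z.png

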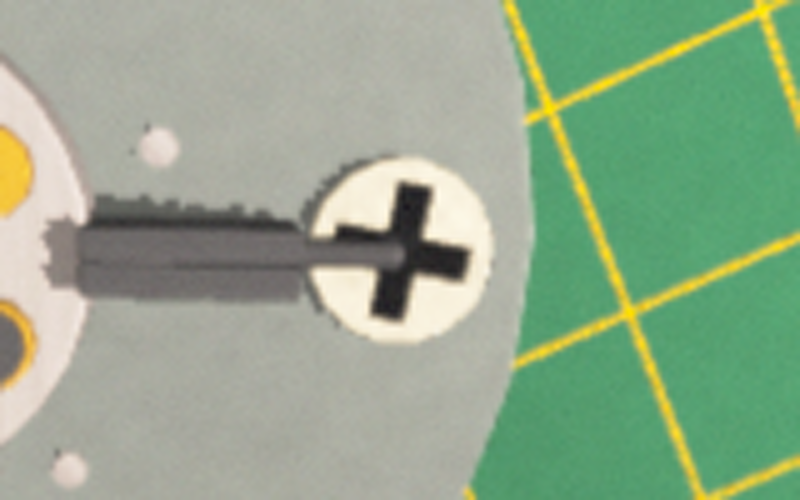

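The tip at zoom (400,253) is on the cross centre at (402,251). The tab is clear of the fingers, so I'll press the plunger in small steps.

```bash
python3 - <<'E'
from h import *
import pickle
w=pickle.load(open('wrist3.pkl','rb'))
print(rel(w,(274+402/5,102+251/5),.019),rel(w,(274+400/5,102+253/5),.025))
e=np.array([np.cos(TH),np.sin(TH)]);P=C-.112*e; P[1]-=.001; r=down(TH); print(P)
bot.goto(np.r_[P,.16],r); bot.line_to(np.r_[P,.085],None,.12)
print(bot.current_ee_pos(),bot.current_contact_force())
for z in (.078,.074,.070,.067,.065,.064,.063,.062,.061,.060):
    bot.line_to(np.r_[P,z],None,.02); f=bot.current_contact_force(); print(z,bot.current_ee_pos()[2].round(4),f.round(1))
    if abs(f[2])>25: break
bot.hold(.2);print(bot.current_ee_pos(),bot.current_contact_force(),bot.current_clock())
E
```

```text
(array([0.6446, 0.0068, 0.019 ]), np.float64(0.1152), np.float64(0.8715)) (array([0.644 , 0.0058, 0.025 ]), np.float64(0.114), np.float64(0.8728))
[ 0.48511809 -0.12453143]
[ 0.48587237 -0.12471475  0.08563135] [-0.7018471  -1.36291957  0.26450217]
0.078 0.078 [ 0.  -0.2  0. ]
0.074 0.074 [-0.5 -0.5 -0.3]
0.07 0.0698 [ 0.4 -0.8  0.3]
0.067 0.0667 [0.7 0.8 0.4]
0.065 0.0647 [ 0.9 -0.8  0.2]
0.064 0.0639 [-0.6 -0.4  1.8]
0.063 0.0633 [-3.3  0.4  5.8]
0.062 0.0632 [-4.4  2.2 12.6]
0.061 0.0632 [-8.6  3.2 20.8]
0.06 0.0631 [-11.7   4.7  27.7]
[ 0.48516386 -0.12458638  0.06314032] [-11.64365196   5.29366339  27.8133601 ] 13.3333
```

There's a hard stop at z=63.1 mm with 28 N, which matches the fully-down height of 63 mm. I'll lift and check both results.

```bash
python3 - <<'E'
from h import *
import pickle
p=bot.current_ee_pos(); p[2]=.09; bot.line_to(p,None,.06)
p[2]=.2; bot.line_to(p,None,.15)
bot.goto([.40,.12,.3],down(0.))
for n in ['scene','side','wrist']:
    c=grab(n); pickle.dump(c,open(n+'4.pkl','wb')); cv2.imwrite(f'pics/{n}4.png',c['pixels'])
    P=[.486,-.1255]
    print(n,proj(c,[P+[.063],P+[.077],[.6446,.0068,.025]]).round(1).tolist())
a=pickle.load(open('side4.pkl','rb'))['pixels'][185:285,275:395]
b=pickle.load(open('scene4.pkl','rb'))['pixels'][195:295,245:365]
cv2.imwrite('pics/z4.png',cv2.resize(np.hstack([a,b]),None,fx=3.3,fy=3.3,interpolation=cv2.INTER_CUBIC))
print(bot.current_clock(),bot.current_contact_force())
E
```

```text
scene [[265.5, 224.1], [265.0, 221.6], [338.4, 224.8]]
side [[299.1, 238.5], [298.9, 235.5], [345.5, 206.7]]
wrist [[367.7, 318.0], [369.2, 323.7], [461.4, 236.2]]
16.0917 [-0.22089273 -0.39273776  0.61634937]
```

View pics/z4.png

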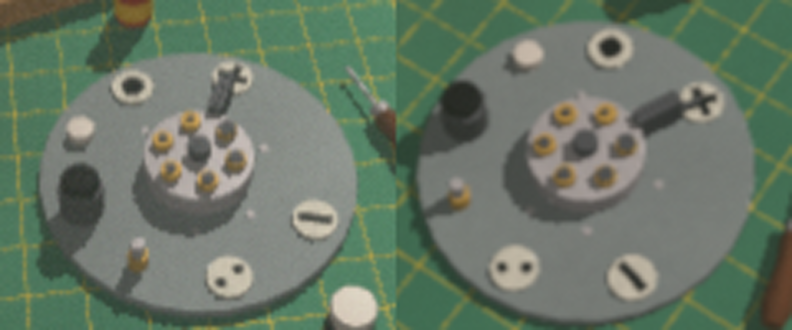

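View pics/side4.png

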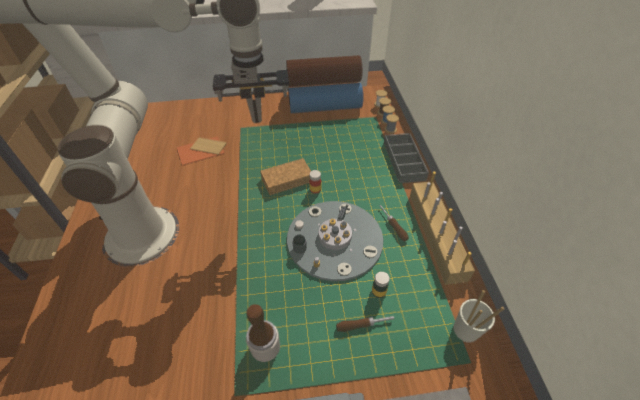

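The pointer lies on the cross in both views. The plunger cap in the side view, at about (299,240), matches the down height (238.5 expected, 235.5 if up). The loose things stand where they were and the arm is clear, so I'll hand in.

```bash
python3 -c "
from h import *
bot.job_done()
print(bot.current_clock())"
```

```text
the job is handed in; nothing more can be done
the job is handed in; nothing more can be done
```

The job is done and handed in at about 16 s of the 48 s allowed. With the gripper shut, I pushed the tab's clockwise side counter-clockwise from about 0.055 rad. I then backed off sideways and pushed the lock plunger down.

- **Pointer:** with the fingers clear, the wrist view put the tip at 0.873 rad and the middle of the cross plaque at 0.872 rad. Both sit about 114–115 mm from the axis, so the tip is about 1 mm from the cross centre.
- **Plunger:** it hit a hard stop with the fingers at 63.1 mm, against 63 mm for fully down. Vertical force there was 28 N, and I did not check the force limits any other way. I did not clearly feel the stated 4 N of sliding friction on the way down. The cap's height in the side picture afterwards fits fully down, though the two heights differ there by only 3 pixels.
- **Loose things:** the side and scene pictures show the bottles, tools, stamp and cap where they were. I judged this by eye.
- **Measurements that disagreed:** my first estimates of the starting turret angle from the three cameras varied by about 0.02 rad. The wrist camera's first plunger position was about 5–8 mm off the other two, probably because I picked the wrong point on the cap. I used the position calculated from the base fit for the push, which agreed with the scene and side cameras to within about 4 mm.

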